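Close up the tasting chest: drawer home, lid down

ROBOT

A 6-joint arm with a two-finger parallel gripper is mounted at the origin on a cart in front of the work surface, level with it; the furniture and walls round the work are solid. World frame = base frame: x ahead of the robot, y to its left, z up, the work surface at z = 0. Lengths are in m, angles in rad, forces in N, time in s.
With the tool pointing down it reaches from about 0.35 to 0.775 m from the base axis. Payload 5.5 kg.
Tool frame: the origin (TCP) lies at the very end of the fingers, on their centre line; the grasp point (between the pads) lies 19 mm behind it; z points along the fingers, y is the line along which they close (so a half turn about z gives the same grasp; the last joint's range is limited). The gripper opens to 85 mm and grips with 20 to 120 N. Pads are 22 mm wide; open, the fingers measure 114 mm over their backs; the gripper's body (76 mm by 85 mm) begins 54 mm behind the grasp point. The pads swing forward as they close: fully open they stand 13 mm farther back than shut.
Start: joints at [-1.429, 0.313, 0.046, 1.304, 0, 1.431], TCP at [0.16, -0.552, 0.231] pointing down, gripper open.
Joint ranges: [-2.76, 2.76], [-0.86, 1.69], [-1.03, 1.26], [-2.2, 2.34], [-1.47, 1.5], [-3.14, 3.14]. Speed limits (rad/s): [2.57, 2.57, 3.14, 3.14, 3.14, 3.14].

INTERFACE

Orientations are given as a unit quaternion [w, x, y, z].
In Python, from workcell import env, cams, ticket, spotter gives the robot as it stands.
- The arm moves only by the tool jog_arm, never from a script. Its argument "increments" is a list that holds one entry, the list of rows, each a list of 7 numbers: the shift along the tool's x, y, z in units of 0.25 m (1.0 is 0.25 m), then the turn, a rotation vector about the tool's x, y, z in units of 180 degrees (1.0 is 180 degrees), then the closure in counts, from 0 (fully open) to 255 (shut). A call has 1 to 20 rows; each row shifts and turns the commanded pose from where the row before left it, along the tool's axes as they then stand; what a row does not reach is not made up. A row lasts 1/10 s, in which the tool goes at most 50 mm and 8.59 degrees, less where a joint would pass 70% of its speed; a pose out of reach is approached as far as the arm can. A call with a number of a shift or a turn outside -1 to 1 is refused whole. A call with a gripper value outside its range is refused whole. The fingers move at their own pace and stop on an object; "force" is the grip in N (left out, the last holds). Time passes only in rows, so rows that do not move let the fingers close. It gives the time, the measured TCP pose, the force, the opening and the grip force at its end, in the units of the state.
- env.get_state(): the state, without advancing time (a new reading comes with each control period).
- cams.read_camera(name): name is "side" or "top" or "wrist"; returns a dict with "pixels" (420x560x3 uint8, red, green, blue), "fx", "fy", "cx", "cy" (pixels), "k1" (the pictures are not rectified: a ray, as slopes to the right and down, at radius r is drawn at 1 + k1 r^2 times it, then the intrinsics apply), "xyz" and "attitude" of the camera in the world; the wrist camera has in their place "mount" (4x4, takes a point from camera to tool coordinates, whose origin is the TCP and whose axes are the flange's). Camera axes: x right, y down, z forward; pixel columns grow to the right and rows downward; lengths in m; the calibration is good to about 2 mm. A picture is of the moment at which its call begins: read the wrist's pose just before it. There is no depth.
- ticket.hand_in(): hands the job in; it is judged then, once.
Trained networks look in the newest picture that a camera, given by its name, has taken for a name from the list of things; names that differ only in an ending like _2 or _b are one class to them, and where a whole thing is asked for, a point or a joint stands for the part that bears it (a point fixed in the world has none). Each returns a list of dicts, best first, with "conf" (0 to 1); they miss things now and then, are a little off and sometimes report something else, mostly with a low value. They report only what shows in the picture. A call takes as long as a camera call. They do not tell look-alikes from the thing itself.
- spotter.find_in(target, camera): "uv" ([column, row] in pixels, amid what is visible of it).
- spotter.cut_out(target, camera): "region" (420x560 bool, what is visible of it) and "uv" ([column, row] in pixels, amid what is visible of it).
- spotter.landmark_of(target, camera): "uv" ([column, row] in pixels: a listed point, or the origin of a listed thing).
The state is a dict: "clock": time; "joint_pos": joint angles; "qvel": joint speeds; "tau": joint torques, N m; "tcp_pos": TCP position; "orientation": TCP orientation; "wrist_force": force on the tool from outside, world axes, zero at the start; "ft_torque": the same for the moment, N m; "finger_gap": finger opening in m; "grip_force": force on a finger pad.
Only numpy, scipy, OpenCV 4.12 (cv2) and the standard library are available. Lean on these libraries where they do the work, as an engineer would, in place of code of your own. Each camera call takes 0.05 s, during which the arm holds its last target. There are 200 camera calls.

TASK

Close up the wooden tasting chest using only your fingertips: first push its open drawer fully home, then push the raised lid down until it is fully shut. Leave the wrapped chocolate bar lying in the drawer, and do not grasp, lift or push about any of the things standing round the chest.

Things in the scene. Friction and masses are not known exactly. Their poses are not given: they have to be found in the camera images.
- tasting_chest: the wooden tasting chest, fixed to the table, 160 deep (x) x 240 wide (y) x 130 mm high when shut. Origin: centre of its underside, on the table top. Its own x axis points from its front (drawer side, which looks towards the robot) to its back, y to its left as seen from the robot, z up. Body front face at x = -75 mm, back at x = 85 mm; the open-topped body is 106 mm high without the lid.
- tasting_chest_drawer (a joint): how far the chest's drawer stands open, m: 0 fully home, 0.1 fully out; it slides along the chest's x axis and opens towards -x. Slides easily (under 2 N when pushed slowly) and stays where it is left. Its front panel is 222 mm wide and spans 9 to 59 mm above the table; shut, it is flush with the chest's front face.
- drawer_knob (a point): outermost point of the round knob (18 mm wide, 17 mm deep) in the middle of the drawer's front panel, 34 mm above the table; it moves with the drawer. In the chest's frame it lies at x = -92 mm minus the opening, y = 0.
- drawer_floor (a point): point on the inner floor of the drawer, 15 mm above the table, moving with the drawer; at opening 0 it lies over the chest's origin. The inner floor reaches 67 mm to the front and 62 mm to the back of it (x) and 104 mm to either side (y), with the chest's axes.
- tasting_chest_lid (a joint): opening angle of the chest's lid, rad: 0 shut, 1.15 as far open as it goes. It hinges at the chest's back edge, its front edge swings up and back. The hinge is stiff: the lid stays at whatever angle it is left at and must be pushed all the way down (2 to 4 N at the front edge).
- lid_front (a point): middle of the lid's top front edge; it moves with the lid. Shut, it lies at x = -77, y = 0, z = 129 mm in the chest's frame; raised, it is the highest front point of the lid. The edge runs 122 mm to either side along the chest's y. The lid's flat top reaches from it 164 mm back.
- lid_hinge (a point): middle of the lid's hinge line, at x = 88, y = 0, z = 106 mm in the chest's frame; the line runs along the chest's y. The lid's front edge is 167 mm from it.
- choc_bar_3_mid (a point): centre of the wrapped chocolate bar, 27 x 92 x 9 mm (long side along its y), lying loose and flat on the drawer's floor
- cocoa_tin_2_mid (a point): centre of a round tin, 64 mm across and 64 mm high, standing loose on the table in front of the chest, left of the open drawer's middle
- cocoa_tin_1_mid (a point): centre of a second such round tin, 64 mm across and 64 mm high, standing loose in front of the chest, right of the open drawer's middle; some 185 mm are free between the two tins
- sweet_pack_mid (a point): centre of a flat pack of wafers, 46 x 96 x 22 mm (long side along its y), lying loose at the chest's right side
- bonbon_scoop_mid (a point): middle of a steel scoop, 39 x 167 x 20 mm (long side along its y), lying loose at the table's front edge, left
- sugar_tongs_mid (a point): middle of steel sweet tongs, 26 x 137 x 15 mm (long side along its y), lying loose at the table's front edge, right
- ribbon_spool_1_mid (a point): centre of a ribbon spool, 53 mm across and 22 mm high, standing loose at the right of the table
Things that resemble listed ones, but are neither listed nor needed, are in the scene too. Of the things that look like the part that bears choc_bar_3_mid, the smaller one is meant.

How it is judged:
On the way, in this order (a step that is already met when the one before it is completed fails the run):
1. the drawer is fully home while the lid is still raised (value of joint tasting_chest_drawer below 0.004 m and value of joint tasting_chest_lid above 0.25 rad), for 0.2 s.
2. the lid is fully shut (value of joint tasting_chest_lid below 0.035 rad), for 0.2 s.
At the end, for the whole second after the job is handed in: drawer within 4 mm of fully home, lid within 0.035 rad (6 mm at the front edge) of shut, the chocolate bar still lying in the drawer, and the two tins, pack, scoop, tongs and spool within 30 mm of where they were (value of joint tasting_chest_drawer below 0.004 m and value of joint tasting_chest_lid below 0.035 rad and x of choc_bar_3_mid in the frame of drawer_floor between -0.067 and 0.062 m and z of choc_bar_3_mid in the frame of drawer_floor below 0.03 m and distance of each of cocoa_tin_1_mid, cocoa_tin_2_mid, sweet_pack_mid, bonbon_scoop_mid, sugar_tongs_mid, ribbon_spool_1_mid from where it was at the start of the episode below 0.03 m); the robot touches nothing.
It fails at once if the chocolate bar is lifted off the drawer's floor (25 mm or more) (z of choc_bar_3_mid in the frame of drawer_floor above 0.03 m).
It fails at once if one of the things round the chest is lifted, carried or pushed 30 mm or more (distance of any of cocoa_tin_1_mid, cocoa_tin_2_mid, sweet_pack_mid, bonbon_scoop_mid, sugar_tongs_mid, ribbon_spool_1_mid from where it was at the start of the episode above 0.03 m).
It also fails if it takes over 54 s, if anything falls off the work surface, if the arm or the gripper's body presses on something with over 40 N, if the wrist force passes 120 N, or if a joint passes its speed limit or range.

## Working session

There is one attempt and no reset: what is moved stays moved. The work goes in short steps, Python scripts to look and compute and a tool call to move; the robot and the scene stay as the last step left them, time stands still between calls to the robot, and variables do not carry over. Pictures are saved under pics/ and viewed, at most 10 in all, crops included, and the job is handed in when it is done.

Besides the shell and the picture viewer there is one more tool, called after "Emit:" as a command line: name --argument value ..., lists and objects as JSON in quotes. jog_arm: Moves the arm, as the interface text tells. Shifts and turns lie within -1 to 1; 1 stands for 0.25 m of shift or 180 degrees of turn. Its arguments: {"type":"object","properties":{"increments":{"type":"array"},"force":{"type":"number"}},"required":["increments"]}

```bash
mkdir -p pics; ls; cat > h.py <<'E'
import numpy as np, cv2
from scipy.spatial.transform import Rotation as R
from workcell import env, cams, ticket, spotter
def cam(n):
    c=cams.read_camera(n); return c
def Rm(a):
    a=np.array(a,float)
    if a.shape==(3,3): return a
    return R.from_quat([a[1],a[2],a[3],a[0]]).as_matrix()
def ray(c,uv):
    d=np.array([(uv[0]-c['cx'])/c['fx'],(uv[1]-c['cy'])/c['fy']]); u=d.copy()
    for _ in range(20): u=d/(1+c['k1']*(u@u))
    return np.array(c['xyz']), Rm(c['attitude'])@np.r_[u,1]
def onz(c,uv,z):
    o,d=ray(c,uv); return o+d*(z-o[2])/d[2]
def tri(c1,u1,c2,u2):
    o1,d1=ray(c1,u1);o2,d2=ray(c2,u2)
    s=np.linalg.lstsq(np.c_[d1,-d2],o2-o1,rcond=None)[0]
    a=o1+s[0]*d1;b=o2+s[1]*d2
    return (a+b)/2,np.linalg.norm(a-b)
E
python3 - <<'E'
from h import *
np.set_printoptions(precision=3,suppress=True)
T=cam('top');S=cam('side')
print(T['xyz'],T['attitude'],S['xyz'],S['attitude'])
cv2.imwrite('pics/top.png',T['pixels'][...,::-1]);cv2.imwrite('pics/side.png',S['pixels'][...,::-1])
for n in ['tasting_chest','drawer_knob','drawer_floor','lid_front','lid_hinge','choc_bar_3_mid','cocoa_tin_1_mid','sweet_pack_mid','bonbon_scoop_mid','sugar_tongs_mid','ribbon_spool_1_mid']:
    a=spotter.landmark_of(n,'top');b=spotter.landmark_of(n,'side')
    print(n,[(np.round(x['uv']),round(x['conf'],2)) for x in a[:3]],[(np.round(x['uv']),round(x['conf'],2)) for x in b[:3]])
    if a and b: print('   ',tri(T,a[0]['uv'],S,b[0]['uv']))
print(env.get_state())
E
```

```text
pics
[ 0.299 -0.034  1.255] [-0.06   0.708 -0.7    0.077] [-0.009 -1.206  0.617] [-0.546  0.809 -0.185  0.112]
tasting_chest [(array([243., 183.]), 0.84), (array([242., 205.]), 0.75)] [(array([298., 227.]), 0.71), (array([280., 226.]), 0.7)]
    (array([ 0.619,  0.034, -0.002]), np.float64(0.011101410337375705))
drawer_knob [(array([246., 229.]), 0.84)] [(array([261., 228.]), 0.74), (array([298., 223.]), 0.45)]
    (array([0.479, 0.02 , 0.025]), np.float64(0.005907820435982932))
drawer_floor [(array([241., 201.]), 0.64)] [(array([282., 228.]), 0.81), (array([290., 160.]), 0.24)]
    (array([0.563, 0.039, 0.   ]), np.float64(0.0043208830788972336))
lid_front [(array([238., 173.]), 0.72)] [(array([292., 160.]), 0.87), (array([288., 322.]), 0.16)]
    (array([0.593, 0.036, 0.217]), np.float64(0.001211789922706315))
lid_hinge [(array([237., 145.]), 0.97), (array([288., 244.]), 0.36)] [(array([326., 190.]), 0.94), (array([282., 224.]), 0.17)]
    (array([0.715, 0.047, 0.098]), np.float64(0.010064996804838886))
choc_bar_3_mid [(array([164., 200.]), 0.95), (array([243., 206.]), 0.83)] [(arr
[... 655 characters left out ...]
318.]), 0.79)]
    (array([ 0.367, -0.411,  0.006]), np.float64(0.0020460995537753507))
ribbon_spool_1_mid [(array([415., 238.]), 0.5)] [(array([350., 322.]), 0.8)]
    (array([ 0.463, -0.491,  0.012]), np.float64(0.015341207715611836))
{'clock': 1.2, 'joint_pos': array([-1.429,  0.313,  0.046,  1.304, -0.   ,  1.431]), 'qvel': array([ 0.   ,  0.001,  0.   ,  0.002, -0.001, -0.   ]), 'tau': array([ -0.   , -48.048,  29.881,   0.   ,  -0.   ,   0.   ]), 'tcp_pos': array([ 0.16 , -0.552,  0.231]), 'orientation': array([ 0.  ,  0.99,  0.14, -0.  ]), 'wrist_force': array([-0.833, -0.206,  0.788]), 'ft_torque': array([ 0.007,  0.014, -0.035]), 'grip_force': 0.0, 'finger_gap': 0.08567761743647409}
```

View pics/top.png

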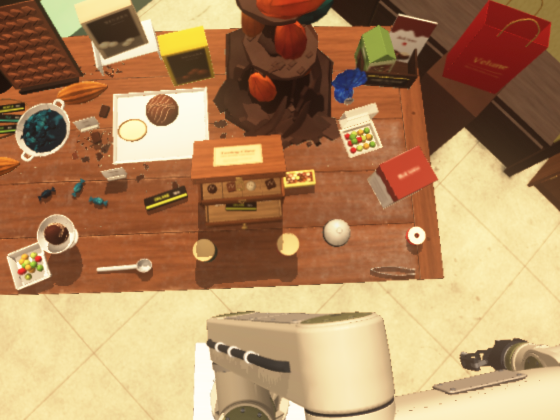

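View pics/side.png

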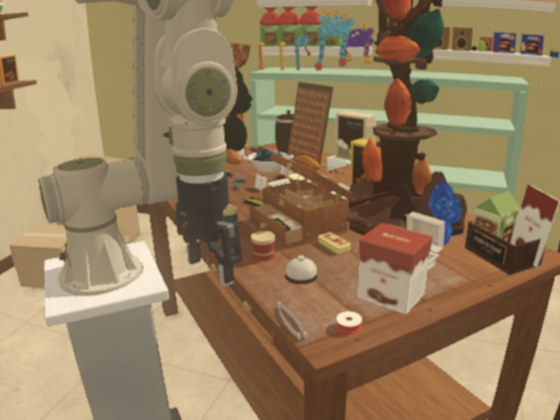

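```bash
python3 - <<'E'
from h import *
np.set_printoptions(precision=3,suppress=True)
T=cam('top')
p=T['pixels'][120:270,140:340];cv2.imwrite('pics/crop.png',cv2.resize(p,(800,600),interpolation=cv2.INTER_CUBIC)[...,::-1])
for n in ['cocoa_tin_1_mid','choc_bar_3_mid']:
    for x in spotter.find_in(n,'top'): print(n,x['uv'],x['conf'],onz(T,x['uv'],.03))
print('scoop',onz(T,(125,265),.01),'tongs',onz(T,(391,268),.01),'knob',onz(T,(246,229),.034),'hinge',onz(T,(237,145),.106))
for q in [spotter.cut_out('tasting_chest_lid','top')]:
    for r in q: 
        b=cv2.minAreaRect(cv2.findNonZero(r['region'].astype(np.uint8)));print(r['conf'],b,cv2.boxPoints(b))
E
```

```text
cocoa_tin_1_mid [287.4, 241.7] 0.65 [ 0.44  -0.101  0.03 ]
choc_bar_3_mid [243.3, 206.1] 0.59 [0.544 0.029 0.03 ]
scoop [0.367 0.374 0.01 ] tongs [ 0.367 -0.41   0.01 ] knob [0.476 0.02  0.034] hinge [0.706 0.048 0.106]
0.91 ((237.91552734375, 163.06381225585938), (52.14516067504883, 95.42328643798828), 86.633544921875) [[188.755 139.838]
 [284.014 134.234]
 [287.076 186.29 ]
 [191.817 191.893]]
```

View pics/crop.png

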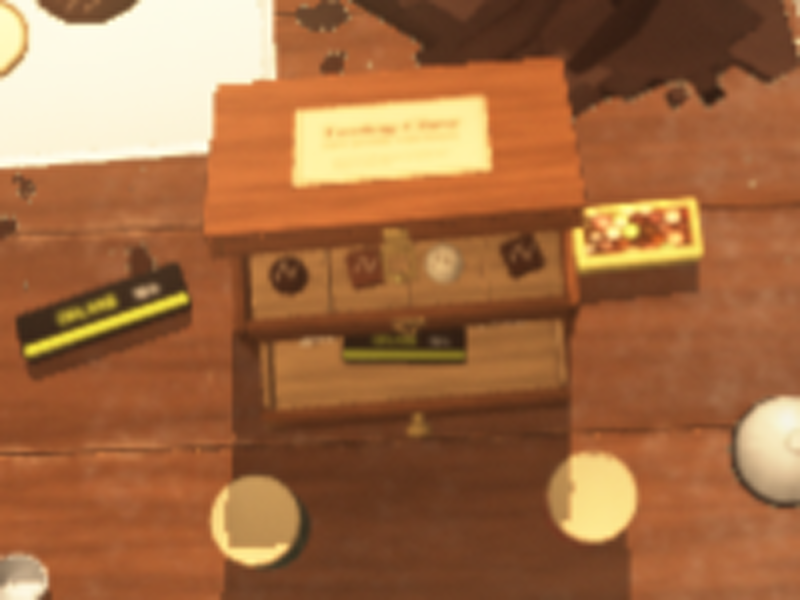

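Emit:
jog_arm --increments '[[[0.1, -0.117, 0, 0, 0, 0, 255], [0.1, -0.117, 0, 0, 0, 0, 255], [0.1, -0.117, 0, 0, 0, 0, 255], [0.1, -0.117, 0, 0, 0, 0, 255], [0.1, -0.117, 0, 0, 0, 0, 255], [0.1, -0.117, 0, 0, 0, 0, 255], [0.1, -0.117, 0, 0, 0, 0, 255], [0.1, -0.117, 0, 0, 0, 0, 255], [0.1, -0.117, 0, 0, 0, 0, 255], [0.1, -0.117, 0, 0, 0, 0, 255], [0.1, -0.117, 0, 0, 0, 0, 255], [0.1, -0.117, 0, 0, 0, 0, 255], [0.1, -0.117, 0, 0, 0, 0, 255], [0.1, -0.117, 0, 0, 0, 0, 255], [0.1, -0.117, 0, 0, 0, 0, 255], [0.08, -0.117, 0, 0, 0, 0, 255]]]'

```text
clock: 3.0
tcp_pos: [0.41, 0.0087, 0.2315]
orientation: [0.0, 0.99, 0.141, 0.001]
wrist_force: [0.3, -0.4, 1.0]
finger_gap: 0.0004
grip_force: 0.0
```

Two bars show in the top view: one on the table at (164,200), larger, and one in the drawer at (243,206), smaller. The drawer one fits the description, and it only needs to stay where it is. The drawer's knob is at about (244,226), and the tins are at (204,250) and (288,244).

```bash
python3 - <<'E'
from h import *
np.set_printoptions(precision=4,suppress=True)
T=cam('top')
f=lambda x,y,z: onz(T,(140+x/4-.375,120+y/4-.375),z)
a=f(262,420,.059);b=f(568,400,.059);print('panel',a,b,np.arctan2(-(a-b)[0],(a-b)[1]))
print('knob',f(417,430,.034),'tins',f(255,520,.064),f(592,497,.064))
s=env.get_state();print(s['joint_pos'],s['tcp_pos'])
E
```

```text
panel [0.4831 0.1355 0.059 ] [ 0.5004 -0.0827  0.059 ] 0.0793327956894056
knob [0.4811 0.026  0.034 ] tins [0.4112 0.137  0.064 ] [ 0.4304 -0.0998  0.064 ]
[-0.1682 -0.0063 -0.3348  1.2409  0.0033  2.6875] [0.4108 0.0124 0.2315]
```

Emit:
jog_arm --increments '[[[0, 0, 0, 0, 0, 0.03, 255], [0, 0, 0, 0, 0, 0.03, 255], [0.17, -0.02, 0, 0, 0, 0, 255], [0, 0, 0, 0, 0.0333, 0, 255], [0, 0, 0, 0, 0.0333, 0, 255], [0, 0, 0, 0, 0.0333, 0, 255], [0, 0, 0, 0, 0.0333, 0, 255], [0, 0, 0, 0, 0.0333, 0, 255], [-0.08, 0, 0.14, 0, 0, 0, 255], [-0.08, 0, 0.14, 0, 0, 0, 255], [-0.08, 0, 0.14, 0, 0, 0, 255], [-0.08, 0, 0.14, 0, 0, 0, 255], [0, 0, 0, 0, 0, 0, 255]]]'

```text
clock: 4.35
tcp_pos: [0.4577, 0.0151, 0.0735]
orientation: [-0.013, 0.966, 0.045, 0.253]
wrist_force: [-1.5, 0.1, -0.9]
finger_gap: 0.0003
grip_force: 0.0
```

```bash
python3 - <<'E'
from h import *
np.set_printoptions(precision=4,suppress=True)
s=env.get_state();c=cam('wrist')
p,M=s['tcp_pos'],Rm(s['orientation']);print(p,M,s['joint_pos'],s['wrist_force'])
A=np.array(c['mount']);c['xyz']=p+M@A[:3,3];c['attitude']=M@A[:3,:3]
cv2.imwrite('pics/w1.png',c['pixels'][...,::-1])
for r in spotter.landmark_of('drawer_knob','wrist')[:2]: print(r,onz(c,r['uv'],.034))
E
```

```text
[0.4577 0.0151 0.0735] [[ 0.8676  0.0936  0.4884]
 [ 0.0807 -0.9956  0.0474]
 [ 0.4907 -0.0017 -0.8713]] [-0.2573 -0.117  -1.0259  0.176   0.171   2.8335] [-1.5487  0.1326 -0.8608]
{'uv': [273.5, 244.1], 'conf': 0.65} [0.4758 0.0212 0.034 ]
```

View pics/w1.png

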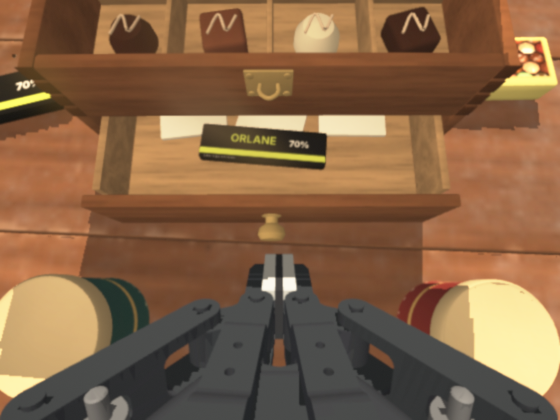

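The wrist view shows the drawer with the bar at (263,146) and the knob at (272,228). My closed fingers are about 4 mm to the right of the knob. Joint 3 is close to its limit, so I'll ease the tilt.

Emit:
jog_arm --increments '[[[0, -0.016, 0, 0, -0.025, 0, 255], [0, 0, 0, 0, -0.025, 0, 255], [0, 0, 0, 0, 0, 0, 255]]]'

```text
clock: 4.75
tcp_pos: [0.4592, 0.0193, 0.0781]
orientation: [-0.009, 0.983, 0.047, 0.18]
wrist_force: [0.3, -0.3, -0.1]
finger_gap: -0.0002
grip_force: 0.0
```

```bash
python3 - <<'E'
from h import *
np.set_printoptions(precision=4,suppress=True)
s=env.get_state();print(s['tcp_pos'],Rm(s['orientation']),s['joint_pos'])
E
```

```text
[0.4592 0.0193 0.0781] [[ 0.9311  0.0949  0.3523]
 [ 0.0887 -0.9955  0.0336]
 [ 0.3539 -0.     -0.9353]] [-0.202  -0.0472 -0.863   0.4079  0.1038  2.8628]
```

Emit:
jog_arm --increments '[[[-0.045, 0, 0.084, 0, 0, 0, 255], [-0.045, 0, 0.084, 0, 0, 0, 255], [0, 0, 0, 0, 0, 0, 255], [0.019, 0, 0.007, 0, 0, 0, 255], [0.019, 0, 0.007, 0, 0, 0, 255], [0.019, 0, 0.007, 0, 0, 0, 255], [0.019, 0, 0.007, 0, 0, 0, 255], [0.019, 0, 0.007, 0, 0, 0, 255], [0.019, 0, 0.007, 0, 0, 0, 255], [0.019, 0, 0.007, 0, 0, 0, 255]]]'

```text
clock: 5.75
tcp_pos: [0.4859, 0.0224, 0.028]
orientation: [-0.009, 0.983, 0.046, 0.178]
wrist_force: [-0.9, 0.0, 0.2]
finger_gap: -0.0001
grip_force: 0.3
```

```bash
python3 - <<'E'
from h import *
np.set_printoptions(precision=4,suppress=True)
s=env.get_state();c=cam('wrist')
p,M=s['tcp_pos'],Rm(s['orientation']);print(p,s['joint_pos'],s['wrist_force'])
cv2.imwrite('pics/w2.png',c['pixels'][...,::-1])
E
```

```text
[0.4859 0.0224 0.028 ] [-0.1795  0.0961 -0.8791  0.2505  0.0959  2.885 ] [-0.8782  0.0258  0.1917]
```

View pics/w2.png

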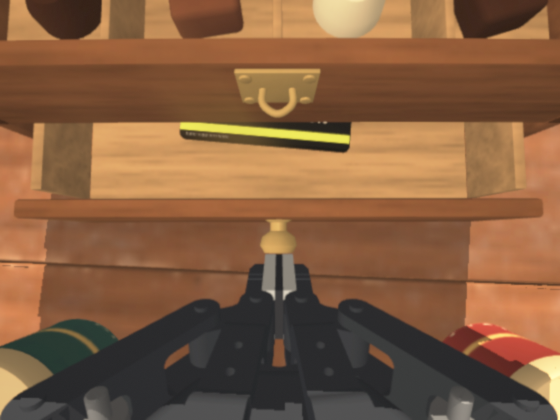

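The knob is at (279,242), centred just ahead of the fingertips, and it looks to be in contact. I'll keep pushing.

Emit:
jog_arm --increments '[[[0.019, 0, 0.007, 0, 0, 0, 255], [0.019, 0, 0.007, 0, 0, 0, 255], [0.019, 0, 0.007, 0, 0, 0, 255], [0.019, 0, 0.007, 0, 0, 0, 255], [0.019, 0, 0.007, 0, 0, 0, 255], [0.008, 0, 0.003, 0, 0, 0, 255], [0.008, 0, 0.003, 0, 0, 0, 255]]]'

```text
clock: 6.5
tcp_pos: [0.5152, 0.0251, 0.0282]
orientation: [-0.009, 0.983, 0.046, 0.178]
wrist_force: [-0.9, -0.1, 0.5]
finger_gap: 0.0
grip_force: 0.2
```

Emit:
jog_arm --increments '[[[0.008, 0, 0.003, 0, 0, 0, 255], [0.008, 0, 0.003, 0, 0, 0, 255], [0.008, 0, 0.003, 0, 0, 0, 255]]]'

```text
clock: 6.8
tcp_pos: [0.5214, 0.0257, 0.0282]
orientation: [-0.009, 0.983, 0.046, 0.178]
wrist_force: [-0.1, -0.6, -0.0]
finger_gap: 0.0002
grip_force: 0.2
```

```bash
python3 - <<'E'
from h import *
np.set_printoptions(precision=4,suppress=True)
s=env.get_state();c=cam('wrist');print(s['tcp_pos'],s['wrist_force'],s['joint_pos'])
cv2.imwrite('pics/w3.png',c['pixels'][...,::-1])
E
```

```text
[0.5214 0.0257 0.0282] [-0.0705 -0.6376 -0.0492] [-0.1559  0.1575 -0.8032  0.2629  0.0879  2.9073]
```

View pics/w3.png

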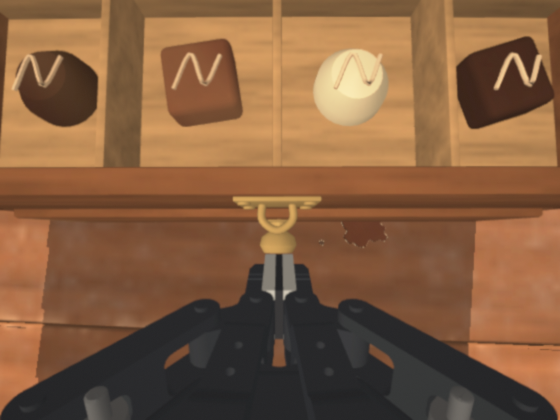

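The drawer panel at row 214 still stands a little proud of the body front at row 205, so I'll keep pushing in small steps.

Emit:
jog_arm --increments '[[[0.008, 0, 0.003, 0, 0, 0, 255], [0.008, 0, 0.003, 0, 0, 0, 255], [0.008, 0, 0.003, 0, 0, 0, 255]]]'

```text
clock: 7.15
tcp_pos: [0.5254, 0.0263, 0.0272]
orientation: [-0.009, 0.983, 0.046, 0.176]
wrist_force: [-13.2, -1.3, 9.2]
finger_gap: 0.0002
grip_force: 6.5
```

Emit:
jog_arm --increments '[[[0.008, 0, 0.003, 0, 0, 0, 255], [0.008, 0, 0.003, 0, 0, 0, 255]]]'

```text
clock: 7.35
tcp_pos: [0.5256, 0.0267, 0.0253]
orientation: [-0.009, 0.984, 0.046, 0.172]
wrist_force: [-21.1, -3.7, 15.1]
finger_gap: -0.0001
grip_force: 10.6
```

The force rose to 21 N with no further travel, so the drawer is home. I'll back off and rise.

Emit:
jog_arm --increments '[[[0, 0, 0, 0, 0, 0, 255], [0, 0, 0, 0, 0, 0, 255], [-0.1, 0, -0.037, 0, 0, 0, 255], [-0.1, 0, -0.037, 0, 0, 0, 255], [-0.1, 0, -0.037, 0, 0, 0, 255], [0.064, 0, -0.168, 0, 0, 0, 255], [0.064, 0, -0.168, 0, 0, 0, 255], [0.064, 0, -0.168, 0, 0, 0, 255], [0.064, 0, -0.168, 0, 0, 0, 255], [0.064, 0, -0.168, 0, 0, 0, 255], [0.064, 0, -0.168, 0, 0, 0, 255], [0, 0, 0, 0, -0.038, 0, 255], [0, 0, 0, 0, -0.038, 0, 255], [0, 0, 0, 0, -0.038, 0, 255], [0, 0, 0, 0, 0, 0, 255]]]'

```text
clock: 8.85
tcp_pos: [0.4566, 0.0189, 0.2952]
orientation: [-0.001, 0.999, 0.047, -0.003]
wrist_force: [-0.7, 0.5, -0.3]
finger_gap: -0.0001
grip_force: 0.0
```

```bash
python3 - <<'E'
from h import *
np.set_printoptions(precision=4,suppress=True)
s=env.get_state();c=cam('wrist')
p,M=s['tcp_pos'],Rm(s['orientation']);print(p,M,s['joint_pos'],s['wrist_force'])
A=np.array(c['mount']);c['xyz']=p+M@A[:3,3];c['attitude']=M@A[:3,:3]
cv2.imwrite('pics/w4.png',c['pixels'][...,::-1])
S=cam('side')
print(spotter.landmark_of('tasting_chest_drawer','wrist')[:1])
b=spotter.landmark_of('lid_front','side')[:1]
for r in spotter.landmark_of('lid_front','wrist')[:2]:
  print(r,onz(c,r['uv'],.217)); 
  if b: print(tri(c,r['uv'],S,b[0]['uv']))
E
```

```text
[0.4566 0.0189 0.2952] [[ 0.9955  0.0944 -0.0066]
 [ 0.0944 -0.9955  0.0019]
 [-0.0064 -0.0025 -1.    ]] [-0.1353  0.0769 -0.0926  1.4081  0.001   2.9117] [-0.7498  0.4687 -0.3083]Traceback (most recent call last):
  File "<stdin>", line 8, in <module>
ValueError: it knows: bonbon_scoop_mid, choc_bar_3_mid, cocoa_tin_1_mid, cocoa_tin_2_mid, drawer_floor, drawer_knob, lid_front, lid_hinge, ribbon_spool_1_mid, sugar_tongs_mid, sweet_pack_mid, tasting_chest
```

View pics/w4.png

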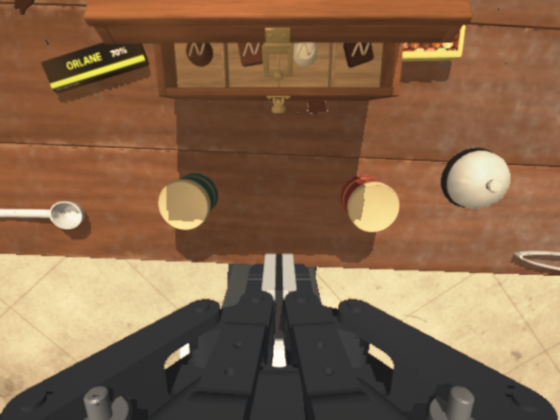

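The drawer is flush, with its knob at (279,103) against the chest front. The lid is still raised, with its front edge at about row 38. Next I'll go over the lid and press down.

Emit:
jog_arm --increments '[[[0.155, -0.01, 0, 0, 0, 0, 255], [0.155, 0, 0, 0, 0, 0, 255], [0.155, 0, 0, 0, 0, 0, 255], [0.155, 0, 0, 0, 0, 0, 255], [0, 0, 0.12, 0, 0, 0, 255], [0, 0, 0.12, 0, 0, 0, 255], [0, 0, 0.04, 0, 0, 0, 255], [0, 0, 0.04, 0, 0, 0, 255], [0, 0, 0.04, 0, 0, 0, 255], [0, 0, 0.04, 0, 0, 0, 255], [0, 0, 0.04, 0, 0, 0, 255], [0, 0, 0.04, 0, 0, 0, 255]]]'

```text
clock: 10.15
tcp_pos: [0.6083, 0.0361, 0.1775]
orientation: [-0.001, 0.999, 0.047, 0.0]
wrist_force: [0.3, -1.1, 2.0]
finger_gap: 0.0001
grip_force: 0.8
```

Emit:
jog_arm --increments '[[[0, 0, 0.04, 0, 0, 0, 255], [0, 0, 0.04, 0, 0, 0, 255], [0, 0, 0.04, 0, 0, 0, 255], [0, 0, 0.02, 0, 0, 0, 255], [0, 0, 0.02, 0, 0, 0, 255]]]'

```text
clock: 10.65
tcp_pos: [0.6078, 0.0363, 0.1368]
orientation: [-0.001, 0.999, 0.047, -0.001]
wrist_force: [-0.9, -0.9, 1.8]
finger_gap: -0.0003
grip_force: 0.7
```

Emit:
jog_arm --increments '[[[0, 0, 0.01, 0, 0, 0, 255], [0, 0, 0.01, 0, 0, 0, 255], [0, 0, 0.01, 0, 0, 0, 255]]]'

```text
clock: 10.95
tcp_pos: [0.6082, 0.0362, 0.1301]
orientation: [-0.001, 0.999, 0.047, 0.0]
wrist_force: [-0.5, 0.3, 2.6]
finger_gap: -0.0
grip_force: 0.7
```

Emit:
jog_arm --increments '[[[0, 0, 0.008, 0, 0, 0, 255], [0, 0, 0.008, 0, 0, 0, 255], [0, 0, 0.008, 0, 0, 0, 255]]]'

```text
clock: 11.25
tcp_pos: [0.6083, 0.0363, 0.1287]
orientation: [-0.0, 0.999, 0.047, 0.001]
wrist_force: [-13.9, 1.3, 36.8]
finger_gap: -0.0002
grip_force: 18.3
```

The lid stopped at z = 0.1287 (shut is 0.129) with 37 N. I'll hold for a moment, retreat and check.

Emit:
jog_arm --increments '[[[0, 0, 0, 0, 0, 0, 255], [0, 0, 0, 0, 0, 0, 255], [0, 0, -0.08, 0, 0, 0, 255], [0, 0, -0.15, 0, 0, 0, 255], [0, 0, -0.15, 0, 0, 0, 255], [0, 0, -0.15, 0, 0, 0, 255], [-0.15, 0, -0.1, 0, 0, 0, 255], [-0.15, 0, 0, 0, 0, 0, 255], [-0.15, 0, 0, 0, 0, 0, 255], [-0.15, 0, 0, 0, 0, 0, 255], [0, 0, 0, 0, 0, 0, 255]]]'

```text
clock: 12.35
tcp_pos: [0.4545, 0.0222, 0.282]
orientation: [-0.001, 0.999, 0.047, -0.001]
wrist_force: [0.0, -0.3, -0.5]
finger_gap: -0.0
grip_force: 0.0
```

```bash
python3 - <<'E'
from h import *
np.set_printoptions(precision=4,suppress=True)
s=env.get_state();c=cam('wrist')
p,M=s['tcp_pos'],Rm(s['orientation']);print(p,s['wrist_force'],s['clock'])
A=np.array(c['mount']);c['xyz']=p+M@A[:3,3];c['attitude']=M@A[:3,:3]
cv2.imwrite('pics/w5.png',c['pixels'][...,::-1])
for n,z in (('drawer_knob',.034),('lid_front',.129),('lid_hinge',.106)):
  for r in spotter.landmark_of(n,'wrist')[:1]: print(n,r,onz(c,r['uv'],z))
E
```

```text
[0.4545 0.0222 0.282 ] [ 0.0304 -0.2701 -0.5216] 12.35
drawer_knob {'uv': [282.1, 112.9], 'conf': 0.91} [0.5337 0.027  0.034 ]
lid_front {'uv': [280.9, 94.5], 'conf': 0.71} [0.5479 0.0303 0.129 ]
```

View pics/w5.png

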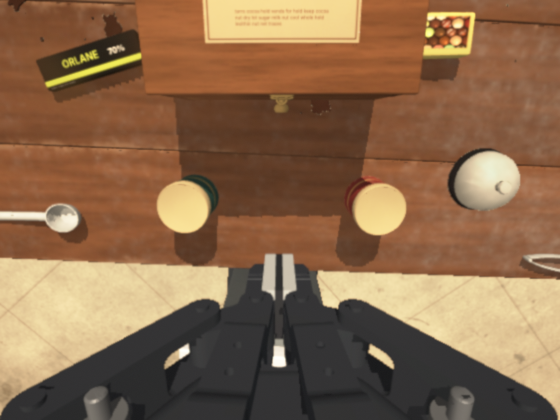

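The lid's front edge lies flat at row 94. The knob at (281,105) is 14 mm ahead of it, where 15 mm is nominal, so both are shut. The tins, scoop, tongs and pack show no shift, so I'll hand in.

```bash
python3 -c "
from workcell import ticket
print(ticket.hand_in())"
```

```text
the job is handed in; nothing more can be done
None
```

I pushed the drawer home, then pushed the lid down until it was shut, and handed the job in. The last picture shows both closed and no shift in the tins, pack, scoop or tongs; the spool and the bar inside the shut drawer weren't in view, and no verdict came back.

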